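Try the glazed front of a display frame, then hold it at 60 degrees for its stay

ROBOT

A 7-joint arm with a two-finger parallel gripper is mounted at the origin on the work surface. World frame = base frame: x ahead of the robot, y to its left, z up, the work surface at z = 0. Lengths are in mm, angles in rad, forces in N, time in s.
With the tool pointing down it reaches from about 400 to 875 mm from the base axis. Payload 4.4 kg.
Tool frame: the origin (TCP) lies between the finger pads; the fingertips stand 17 mm ahead of it and the grasp point (between the pads) lies 2 mm behind it; z points along the fingers, y is the line along which they close (so a half turn about z gives the same grasp; the last joint's range is limited). The gripper opens to 85 mm and grips with 20 to 120 N. Pads are 22 mm wide; open, the fingers measure 114 mm over their backs; the gripper's body (76 mm by 85 mm) begins 54 mm behind the grasp point. The pads swing forward as they close: fully open they stand 13 mm farther back than shut.
Start: joints at [-1.195, 0.628, 0.038, 1.517, -0.027, 0.996, -0.02], TCP at [277.897, 587.615, 211.613] pointing down, gripper open.
Joint ranges: [-3.06, 3.06], [-0.37, 2.12], [-1.25, 1.32], [0.18, 2.47], [-1.1, 4.24], [0.23, 1.98], [-2.94, 2.94]. Speed limits (rad/s): [2.57, 2.57, 3.14, 3.14, 3.14, 3.14, 3.14].

INTERFACE

Orientations are given as [roll, pitch, yaw] about the fixed x, y, z axes, in that order (R = Rz(yaw) Ry(pitch) Rx(roll)).
In Python, from cell import sensors, get_image, ctrl gives the robot as it stands.
- The arm moves only by the tool send_rows, never from a script. Its argument "series" is a list of rows, each a list of 3 entries, a list of its own where there are three numbers: the finger opening in mm, from 0 to 85.4, then the shift along the world's x, y, z in units of 60 mm (1.0 is 60 mm), then the turn, a rotation vector about the world's x, y, z in units of 5 degrees (1.0 is 5 degrees). A call has 1 to 8 rows; each row shifts and turns the commanded pose from where the row before left it; what a row does not reach is not made up. A row lasts 1/8 s, in which the tool goes at most 62.5 mm and 10.7 degrees, less where a joint would pass 70% of its speed; a pose out of reach is approached as far as the arm can. A call is refused whole if a number of a shift passes 1 or a number of a turn 1, either way. A call with a gripper value outside its range is refused whole. The fingers move at their own pace and stop on an object; the grip force is fixed at half the most. Time passes only in rows, so rows that do not move let the fingers close. It gives the time, the measured TCP pose, the force, the opening and the grip force at its end, in the units of the state.
- sensors.read_state(): the state, without advancing time (a new reading comes with each control period).
- get_image(name): name is "side" or "top" or "wrist"; returns a dict with "img" (420x560x3 uint8, red, green, blue), "depth" (420x560 float32, mm along the optical axis (not along the pixel's ray), 0 where there is no reading), "vfov" (degrees; the focal length in pixels is half the picture's height over the tangent of half this angle, whatever the lens; pixels are square), "cx", "cy" (the principal point, pixels), "world_to_cam" (4x4, takes a point from world to camera coordinates). Camera axes: x right, y down, z forward; pixel columns grow to the right and rows downward; lengths in mm; the calibration is good to about 2 mm. A picture is of the moment at which its call begins.
- ctrl.finish_job(): hands the job in; it is judged then, once.
The state is a dict: "clock": time; "qpos": joint angles; "qd": joint speeds; "tau": joint torques, N m; "eef_pos": TCP position; "tool_rot": TCP orientation; "force": force on the tool from outside, world axes, zero at the start; "torque": the same for the moment, N m; "width": finger opening in mm; "gripper_force": force on a finger pad.
Only numpy, scipy, OpenCV 4.12 (cv2) and the standard library are available. Lean on these libraries where they do the work, as an engineer would, in place of code of your own. Each camera call takes 0.05 s, during which the arm holds its last target. There are 200 camera calls.

TASK

I have just re-hung the glazed front of this display frame: lower it gently until it is fully shut, without letting it drop, then raise it again to 60 degrees open and finish while holding it steady there with the gripper, so that I can screw on the new lid stay. Keep off the glass, let nothing else prop the front, and leave the other things on the bench where they are.

Things in the scene. Friction and masses are not known exactly. Their poses are not given: they have to be found in the camera images.
- display_case: display frame lying on its back on the bench and fast to it: open dark-wood case 180 (x) x 250 (y) x 70 (z) mm with a linen back and a gilt rosette inside; origin under its centre. Its glazed front is hinged along the top of its +x long side (usually the side away from the robot); the case stands at any yaw within about half a radian
- hinge_line (a point): middle of the hinge axis, fixed to the case: 90 mm to case +x from the case's origin, 70 mm above the bench; the axis runs along case y
- front (a joint): opening angle of the glazed front, rad: 0 = lying shut on the case, 1.05 = 60 degrees open, 1.57 = upright, 1.75 = leaning back on its stop; starts upright or leaning back, 1.50 to 1.75. As it opens, the knob edge goes up and over towards case +x. About upright it stays; below about 1.2 rad it overcomes its stiffish hinges (0.07 N m) and falls shut. Its mass is 0.36 to 0.61 kg
- knob (a point): centre of the steel ball knob, 24 mm across, on a 9 mm stem, 27 mm out from the outer face of the front, in the middle of the stile farthest from the hinge. Its x, y, z axes turn with the front: -x from hinge to knob edge, y along the hinge, z out of the outer face; the hinge axis is at (0.165, 0, -0.043). Pinched along y the ball can turn between the pads as the front swings
- pane (a point): centre of the glass, not to be touched: 120 x 190 mm, set 8 mm below the outer face of the front's gilt wooden frame, which is 180 x 250 mm and 16 mm thick with stiles 30 mm wide. Axes as those of the knob
- lid_stay: the new folding brass lid stay, two flat bars on a rivet, 150 x 16 x 10 mm, lying flat in front of the case on the bench; its length is its own y; bystander
- screw_dish: small white ceramic dish with brass screws in it, 80 mm across, 22 mm high, standing beside the case; origin under its centre; bystander
- screwdriver: screwdriver with a red handle, 170 mm long, lying beside the case along its own x, handle to its -x; bystander
- amber_bottle: small amber glass bottle with a white cap, 38 mm across, 85 mm high, origin under its centre; bystander
- glue_bottle: white glue bottle with a blue label and an orange cap, 60 mm across, 170 mm high, origin under its centre; bystander
- wax_tin: round yellow-labelled wax tin, 80 mm across, 55 mm high, origin under its centre; bystander
- brush: flat brush, 180 mm long, lying along its own x; bystander
- corner_sample: L-shaped gilt moulding sample, two arms 100 mm long and 34 mm wide, 22 mm high, lying flat; bystander

How it is judged:
By the outcome, as a careful person would: the job done as asked, in the order asked, and still so for the second after the job is handed in, while the arm keeps its last pose, push and grip.
It also fails if it takes over 48 s, if anything falls off the work surface, if the arm or the gripper's body presses on something with over 40 N, if the wrist force passes 120 N, or if a joint passes its speed limit or range.

## Working session

There is one attempt and no reset: what is moved stays moved. The work goes in short steps, Python scripts to look and compute and a tool call to move; the robot and the scene stay as the last step left them, time stands still between calls to the robot, and variables do not carry over. Pictures are saved under pics/ and viewed, at most 10 in all, crops included, and the job is handed in when it is done.

Besides the shell and the picture viewer there is one more tool, called after "Emit:" by a JSON object that holds its "name" and its "arguments", one argument or row to a line. send_rows: Moves the arm, as the interface text tells. Its arguments: {"type":"object","properties":{"series":{"type":"array"}},"required":["series"]}

```bash
mkdir -p pics; ls
python3 - <<'E'
from cell import sensors, get_image
import cv2, numpy as np
print(sensors.read_state())
for n in ("side","top"):
    d=get_image(n); cv2.imwrite(f"pics/{n}0.png",d["img"][:,:,::-1]); np.savez(f"pics/{n}0.npz",**{k:np.array(v) for k,v in d.items()})
    print(n,d["vfov"],d["cx"],d["cy"],np.round(d["world_to_cam"],3).tolist())
E
```

```text
pics
{'clock': 0.0, 'qpos': array([-1.19479675,  0.62936197,  0.03842422,  1.51839549, -0.02695943,
        0.99629018, -0.02001795]), 'qd': array([ 2.44415353e-04, -2.36857367e-04,  1.03356416e-04,  4.02480475e-04,
        3.66593476e-05,  2.91698982e-04, -8.92798424e-05]), 'tau': array([ 4.33907035e-04, -5.63400328e+01,  1.22641202e+00, -1.93443167e+01,
        1.09209248e-02,  1.06598792e-02, -2.05241639e-05]), 'eef_pos': array([277.60560389, 586.98774714, 210.66976042]), 'tool_rot': array([-3.13965589e+00,  5.06109567e-05,  2.69981098e+00]), 'force': array([-0.05041711, -0.13406045, -0.40458921]), 'torque': array([ 0.02645137, -0.03518751,  0.04524659]), 'gripper_force': 0.0, 'width': 85.3129732096316}
side 44.40574592479313 285.1117101970108 204.13705774329392 [[0.991, -0.135, 0.002, -504.449], [-0.066, -0.499, -0.864, 105.026], [0.118, 0.856, -0.503, 1691.695], [0.0, 0.0, 0.0, 1.0]]
top 49.31811576957946 270.32822242414466 208.12305088818073 [[0.028, -1.0, -0.005, 4.274], [-0.984, -0.027, -0.176, 508.667], [0.176, 0.01, -0.984, 1339.623], [0.0, 0.0, 0.0, 1.0]]
```

View pics/side0.png

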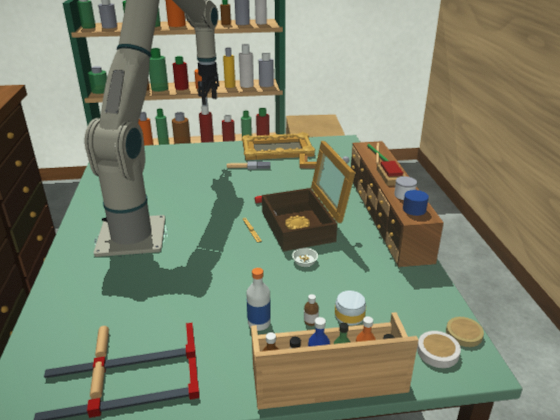

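View pics/top0.png

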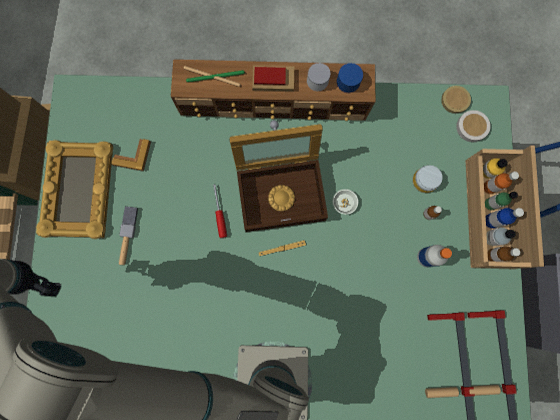

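The side view shows the case open, with the front about upright. In the top view the case is near (283,197), the front's top edge runs from (232,135) to (322,128), and the knob is at (274,124) on the far side. The shelf of drawers stands behind it. I'll measure all of this from depth.

```bash
cat > h.py <<'E'
import numpy as np, cv2
def cloud(d):
    f=210/np.tan(np.radians(float(d["vfov"]))/2); z=np.asarray(d["depth"],float)
    v,u=np.mgrid[:420,:560]
    P=np.stack([(u-d["cx"])*z/f,(v-d["cy"])*z/f,z],-1); T=np.linalg.inv(d["world_to_cam"])
    W=P@T[:3,:3].T+T[:3,3]; W[z<=0]=np.nan
    return W
E
python3 - <<'E'
from h import *
d=np.load("pics/top0.npz"); W=cloud(d)
for n,(u,v) in dict(knob=(274,124),frameL=(236,150),frameR=(318,140),topL=(234,135),topR=(320,128),rosette=(282,197),stay=(283,248),dish=(345,202),rimL=(242,200),rimR=(324,200),front=(285,225),cabinet=(270,105),cabtop=(270,90),drv=(220,215)).items(): print(n,W[v,u].round())
u0,u1,v0,v1=225,335,120,235
C=W[v0:v1,u0:u1].reshape(-1,3)
r=C[(C[:,2]>60)&(C[:,2]<76)]
c=cv2.minAreaRect(r[:,:2].astype(np.float32)); print(c,len(r), cv2.boxPoints(c).round().tolist())
s=np.load("pics/side0.npz");S=cloud(s)
F=S[140:225,310:355].reshape(-1,3); 
F=np.vstack([F,C]); F=F[(F[:,2]>100)&(F[:,2]<270)]
best=None; rng=np.random.default_rng(0)
for _ in range(2000):
    p=F[rng.choice(len(F),3,False)]; n=np.cross(p[1]-p[0],p[2]-p[0]); L=np.linalg.norm(n)
    if L<100: continue
    n/=L; k=abs((F-p[0])@n)<3
    if best is None or k.sum()>best.sum(): best=k
G=F[best]; m=G.mean(0); n=np.linalg.svd(G-m)[2][2]; n*=np.sign(n[0]); print("plane",len(F),len(G),m,n)
print("bounds",G.min(0),G.max(0))
k=W[115:132,266:284]; k=k.reshape(-1,3); q=(k-m)@n
kk=k[(q>18)&(k[:,2]>150)]; print("knobpts",len(kk),kk.mean(0),kk.min(0),kk.max(0))
cab=W[100:118,175:375].reshape(-1,3);cab=cab[cab[:,2]>20];print("cab",np.nanpercentile(cab,[2,50,98],axis=0).round())
cab=W[65:95,175:375].reshape(-1,3);print("cabtop",np.nanpercentile(cab,[2,50,98],axis=0).round())
E
```

```text
knob [704.  13. 237.]
frameL [641. 116. 197.]
frameR [ 678. -110.  192.]
topL [753. 143.  -3.]
topR [ 693. -110.  247.]
rosette [546. -16.  32.]
stay [392. -24.  12.]
dish [ 542. -214.    3.]
rimL [526. 103.  69.]
rimR [ 532. -141.   73.]
front [458. -27.  46.]
cabinet [809.  27. 116.]
cabtop [836.  28. 160.]
drv [486. 172.  24.]
((548.9799194335938, -14.351913452148438), (184.21141052246094, 250.4631805419922), 9.833210945129395) 1083 [[437.0, 93.0], [480.0, -153.0], [661.0, -122.0], [618.0, 125.0]]
plane 4591 2977 [660.56070847  -1.59419612 179.13230667] [ 0.97400055  0.16440416 -0.15586598]
bounds [ 624.56923172 -126.70820688  100.05767523] [693.71337391 129.28782022 251.2952923 ]
knobpts 67 [702.94406399  12.51006897 232.29305989] [688.46098916   1.77657158 220.83481   ] [714.47142258  23.88745375 238.09668983]
cab [[ 802. -267.   24.]
 [ 810.    3.   92.]
 [ 814.  302.  149.]]
cabtop [[ 828. -266.  145.]
 [ 865.   15.  152.]
 [ 920.  298.  202.]]
```

The fitted case centre is (549,-14), yaw 0.172, and the front is at about 1.73 rad. That puts the hinge at (637.7, 1, 70) and predicts the knob at (705, 12.7, 226), which agrees with the measured knob points. I'll move above the knob, tool down, with the fingers along case y.

Emit:
{"name": "send_rows", "arguments": {
  "series": [
    [85,[0,0,1],[0,0,0]],
    [85,[0.2,-0.3,0.9],[0,0,1]],
    [85,[0.51,-0.68,0.25],[0,0,1]],
    [85,[0.51,-0.68,0],[0,0,1]],
    [85,[0.51,-0.68,0],[0,0,1]],
    [85,[0.51,-0.68,0],[0,0,1]],
    [85,[0.51,-0.68,0],[0,0,1]],
    [85,[0.51,-0.68,0],[0,0,1]]
  ]
}}

```text
clock: 1.1
eef_pos: [474.1, 323.2, 340.3]
tool_rot: [-3.141, -0.001, -2.97]
force: [-0.2, 0.1, 0.4]
width: 84.5
gripper_force: 0.0
```

Emit:
{"name": "send_rows", "arguments": {
  "series": [
    [85,[0.51,-0.68,0],[0,0,0]],
    [85,[0.51,-0.68,0],[0,0,0]],
    [85,[0.51,-0.68,0],[0,0,0]],
    [85,[0.51,-0.68,0],[0,0,0]],
    [85,[0.51,-0.68,0],[0,0,0]],
    [85,[0.51,-0.68,0],[0,0,0]],
    [85,[0.5,-0.6,0],[0,0,0]],
    [85,[0,0,0],[0,0,0]]
  ]
}}

```text
clock: 2.1
eef_pos: [688.3, 38.4, 339.0]
tool_rot: [-3.138, -0.002, -2.98]
force: [-0.1, 0.7, 0.2]
width: 84.9
gripper_force: 0.0
```

Emit:
{"name": "send_rows", "arguments": {
  "series": [
    [85,[0.28,-0.43,-0.2],[0,0,0.1]],
    [85,[0,0,-0.2],[0,0,0]],
    [85,[0,0,0],[0,0,0]]
  ]
}}

```text
clock: 2.48
eef_pos: [702.5, 19.9, 315.0]
tool_rot: [3.14, -0.003, -2.963]
force: [0.0, 0.5, 0.4]
width: 84.8
gripper_force: 0.0
```

Run:
```python
from h import *
from cell import sensors,get_image
d=get_image("wrist"); cv2.imwrite("pics/w1.png",d["img"][:,:,::-1]); np.savez("pics/w1.npz",**{k:np.array(v) for k,v in d.items()})
W=cloud(d); P=W.reshape(-1,3)
k=P[(abs(P[:,0]-705)<25)&(abs(P[:,1]-12.6)<25)&(P[:,2]>205)&(P[:,2]<245)]
q=k[(k-[660.56,-1.6,179.1])@[.974,.1644,-.156]>20]
print(len(q),q.mean(0),q.min(0),q.max(0)); print(sensors.read_state()["eef_pos"])
from scipy.optimize import least_squares
c=least_squares(lambda c:np.linalg.norm(q-c,axis=1)-12,[705,12.6,226],loss="soft_l1").x;print(c)
```

```text
905 [705.29135714  13.76988003 233.90341254] [689.28931592   2.49675482 223.81878579] [720.02818964  26.18893133 239.34736679]
[703.0047958   20.16033152 316.11941756]
[708.32165078  14.13810718 226.01825243]
```

View pics/w1.png

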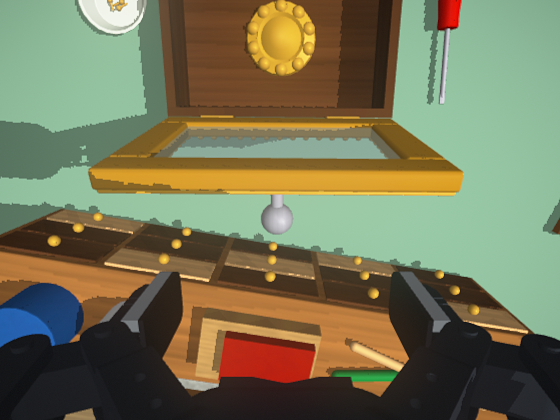

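The wrist view shows the ball knob at (277,218) below the gilt top edge, with clear space on both sides of it. The sphere fit gives its centre as about (707,14,226).

Emit:
{"name": "send_rows", "arguments": {
  "series": [
    [85,[0.06,-0.1,0],[0,0,0]],
    [85,[0,0,-0.4],[0,0,0]],
    [85,[0,0,-0.4],[0,0,0]],
    [85,[0,0,-0.4],[0,0,0]],
    [85,[0,0,-0.33],[0,0,0]],
    [85,[0,0,0],[0,0,0]],
    [85,[0,0,0],[0,0,0]]
  ]
}}

```text
clock: 3.4
eef_pos: [708.3, 12.4, 226.2]
tool_rot: [-3.141, 0.002, -2.964]
force: [0.4, -0.5, -0.4]
width: 85.0
gripper_force: 0.0
```

Emit:
{"name": "send_rows", "arguments": {
  "series": [
    [40,[-0.03,0.02,-0.03],[0,0,0]],
    [32,[0,0,0],[0,0,0]],
    [28,[0,0,0],[0,0,0]],
    [24,[0,0,0],[0,0,0]],
    [20,[0,0,0],[0,0,0]],
    [15,[0,0,0],[0,0,0]],
    [15,[0,0,0],[0,0,0]],
    [15,[0,0,0],[0,0,0]]
  ]
}}

```text
clock: 4.4
eef_pos: [705.7, 13.4, 223.0]
tool_rot: [3.142, 0.0, -2.964]
force: [0.4, -0.0, -1.1]
width: 15.0
gripper_force: 0.0
```

```bash
cat > plan.py <<'E'
import numpy as np
from cell import sensors
s=sensors.read_state(); e=s["eef_pos"]; print(s["clock"],e,s["tool_rot"],s["force"],s["torque"],s["width"],s["gripper_force"])
g=e+[0,0,2]; H=np.array([637.7,1,70]); X=np.array([.985,.171])
r=np.array([X@(g-H)[:2], g[2]-70]); print("r",np.hypot(*r),"theta",np.pi-np.arctan2(r[1],r[0])-0) 
# angle above -x minus offset
th=np.arctan2(r[1],-r[0])-np.arctan2(43,165); print("theta",th)
def pos(t): 
    a=t+np.arctan2(43,165); R=170.5; return np.r_[H[:2]-X*R*np.cos(a),70+R*np.sin(a)]
E
python3 - <<'E'
from plan import *
ts=np.linspace(th,0,49); P=np.array([pos(t) for t in ts]); print(((np.diff(P,axis=0))/60).round(3).tolist())
E
```

```text
4.4 [705.72427044  13.41836208 223.01255991] [ 3.14156381e+00  5.18319267e-07 -2.96385376e+00] [ 0.44681804 -0.00505979 -1.13524026] [-0.03313106 -0.03185296 -0.07782558] 15.039833533383158 0.0
r 169.72771595200135 theta 1.9902749919485452
theta 1.7353393321393993
[[-0.093, -0.016, 0.04], [-0.095, -0.016, 0.037], [-0.096, -0.017, 0.033], [-0.097, -0.017, 0.03], [-0.098, -0.017, 0.026], [-0.099, -0.017, 0.022], [-0.099, -0.017, 0.019], [-0.1, -0.017, 0.015], [-0.101, -0.017, 0.011], [-0.101, -0.018, 0.008], [-0.101, -0.018, 0.004], [-0.101, -0.018, 0.0], [-0.101, -0.018, -0.003], [-0.101, -0.018, -0.007], [-0.101, -0.017, -0.011], [-0.1, -0.017, -0.014], [-0.1, -0.017, -0.018], [-0.099, -0.017, -0.022], [-0.098, -0.017, -0.025], [-0.097, -0.017, -0.029], [-0.096, -0.017, -0.032], [-0.095, -0.016, -0.036], [-0.093, -0.016, -0.039], [-0.092, -0.016, -0.043], [-0.09, -0.016, -0.046], [-0.089, -0.015, -0.049], [-0.087, -0.015, -0.053], [-0.085, -0.015, -0.056], [-0.083, -0.014, -0.059], [-0.081, -0.014, -0.062], [-0.078, -0.014, -0.065], [-0.076, -0.013, -0.068], [-0.074, -0.013, -0.07], [-0.071, -0.012, -0.073], [-0.068, -0.012, -0.076], [-0.066, -0.011, -0.078], [-0.063, -0.011, -0.08], [-0.06, -0.01, -0.083], [-0.057, -0.01, -0.085], [-0.054, -0.009, -0.087], [-0.051, -0.009, -0.089], [-0.048, -0.008, -0.091], [-0.044, -0.008, -0.092], [-0.041, -0.007, -0.094], [-0.038, -0.007, -0.095], [-0.034, -0.006, -0.097], [-0.031, -0.005, -0.098], [-0.027, -0.005, -0.099]]
```

The width is 15 with no grip force, so the fingers missed the ball. I'll look from the wrist and the side.

Run:
```python
from h import *
from cell import get_image
d=get_image("wrist"); s=get_image("side")
c=cv2.resize(s["img"][110:250,240:427],(560,420),interpolation=cv2.INTER_CUBIC)
im=np.hstack([d["img"],c]); im=cv2.resize(im,(800,300)); cv2.imwrite("pics/w2.png",im[:,:,::-1])
```

```text
(no output)
```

View pics/w2.png

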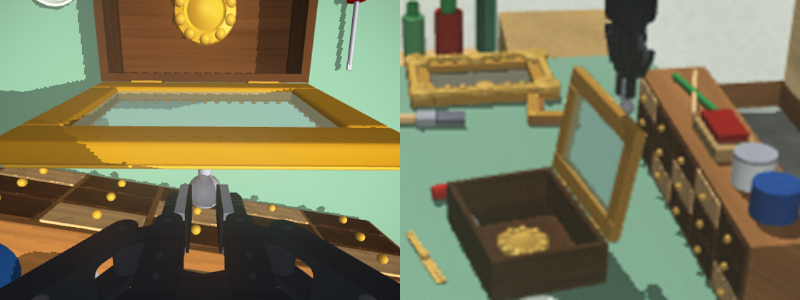

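The knob, at (205,190) in the left half, sits between the tips but apparently beyond the pads. I'll measure it against the fingertips.

Run:
```python
from h import *
from cell import get_image
from scipy.optimize import least_squares
d=get_image("wrist"); np.savez("pics/w2.npz",**{k:np.array(v) for k,v in d.items()}); W=cloud(d); I=d["img"]
cv2.imwrite("pics/w2c.png",cv2.resize(I[220:400,210:370],(640,720))[:600,:,::-1])
# left pic scale: 560->400 => factor 1.4
for v in range(230,370,8): print(v,[ "%d,%d,%d"%tuple(np.nan_to_num(W[v,u])) for u in range(240,340,10)])
```

```text
230 ['686,-9,245', '686,-5,245', '685,-1,245', '684,2,245', '684,6,244', '683,10,245', '682,15,246', '681,19,246', '680,23,245', '680,27,245']
238 ['783,-26,1', '782,-14,0', '779,-3,0', '777,7,0', '692,8,232', '690,12,233', '771,42,0', '769,53,0', '767,65,0', '765,76,0']
246 ['793,-24,1', '791,-13,0', '789,-1,0', '787,9,0', '696,8,231', '694,13,233', '781,44,0', '779,55,0', '776,66,1', '774,78,1']
254 ['803,-23,0', '801,-11,0', '798,0,1', '702,4,228', '700,9,231', '699,14,232', '699,18,230', '789,57,0', '786,68,1', '784,80,0']
262 ['813,-22,0', '811,-10,0', '697,0,250', '704,5,232', '702,9,235', '701,14,235', '701,19,233', '693,21,251', '796,71,1', '795,83,0']
270 ['702,-6,251', '697,-2,259', '696,1,259', '708,6,234', '706,10,235', '705,15,236', '705,19,234', '693,20,258', '693,24,258', '696,30,250']
278 ['702,-5,258', '697,-1,266', '697,1,265', '711,6,235', '709,11,237', '708,15,238', '708,20,236', '693,20,265', '693,23,265', '696,29,257']
286 ['702,-5,264', '698,-1,271', '697,2,271', '812,15,50', '714,12,236', '713,16,237', '713,21,234', '693,19,272', '692,23,273', '695,28,265']
29
[... 713 characters left out ...]
,309', '691,1,308', '710,5,280', '811,19,135', '811,27,131', '811,36,130', '810,44,128', '707,21,280', '688,18,308', '688,21,308']
342 ['691,0,312', '691,1,312', '714,5,280', '813,19,142', '811,27,143', '811,35,140', '811,44,139', '710,22,280', '689,18,310', '687,20,312']
350 ['691,0,314', '690,1,315', '716,6,281', '814,20,150', '814,28,148', '814,36,147', '814,44,144', '714,23,280', '690,19,311', '687,20,315']
358 ['691,0,317', '693,2,315', '822,13,150', '822,21,149', '818,29,152', '819,37,149', '816,44,152', '816,52,149', '693,19,311', '687,20,318']
366 ['692,0,319', '694,2,316', '829,15,151', '829,22,150', '826,30,151', '825,38,151', '825,46,150', '823,54,150', '693,19,313', '688,19,320']
```

View pics/w2c.png

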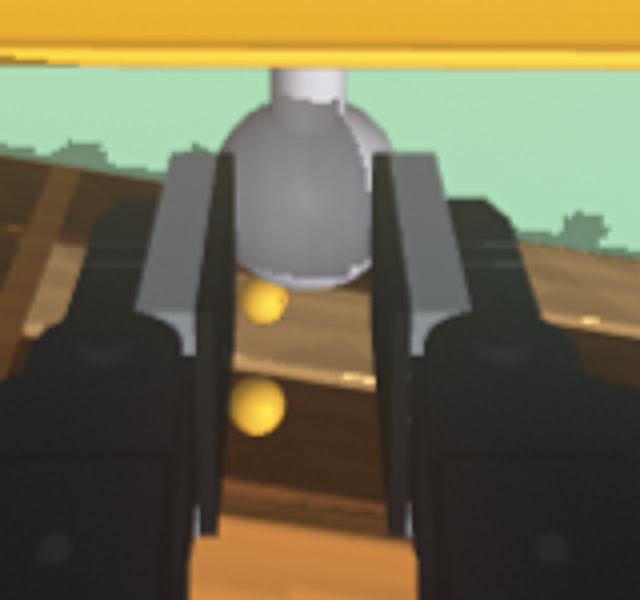

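The pads end at about z 248, while the ball's top is at 238. The fingertips are therefore about 40 mm higher than the reported TCP implies. I'll check this with the fixed cameras.

Run:
```python
from h import *
from cell import get_image,sensors
print(sensors.read_state()["eef_pos"],sensors.read_state()["qpos"])
for n in("side","top"):
    d=get_image(n);P=cloud(d);I=d["img"]
    m=(abs(P[...,0]-707)<40)&(abs(P[...,1]-12)<70)&(P[...,2]>205)&(I.max(-1)<110)
    Q=P[m]; h=np.histogram(Q[:,2],bins=np.arange(205,400,8)); print(n,list(zip(h[1].astype(int),h[0])))
    z=Q[Q[:,2]<290]; print(z.min(0),z.max(0))
# initial pose check from start image: lowest dark hand points near start TCP
for n in("side","top"):
    d=np.load(f"pics/{n}0.npz");P=cloud(d)
    m=(abs(P[...,0]-278)<80)&(abs(P[...,1]-587)<80)&(P[...,2]>100);Q=P[m];print(n,len(Q),np.percentile(Q,[1,5,50],axis=0).round())
```

```text
[705.69722384  13.40683736 222.99556304] [-0.06841861  0.7059006   0.01842256  1.32398268 -0.01334043  1.11189448
  1.70006011]
side [(np.int64(205), np.int64(0)), (np.int64(213), np.int64(2)), (np.int64(221), np.int64(15)), (np.int64(229), np.int64(28)), (np.int64(237), np.int64(22)), (np.int64(245), np.int64(13)), (np.int64(253), np.int64(23)), (np.int64(261), np.int64(19)), (np.int64(269), np.int64(22)), (np.int64(277), np.int64(18)), (np.int64(285), np.int64(26)), (np.int64(293), np.int64(41)), (np.int64(301), np.int64(31)), (np.int64(309), np.int64(46)), (np.int64(317), np.int64(43)), (np.int64(325), np.int64(52)), (np.int64(333), np.int64(65)), (np.int64(341), np.int64(48)), (np.int64(349), np.int64(41)), (np.int64(357), np.int64(27)), (np.int64(365), np.int64(22)), (np.int64(373), np.int64(53)), (np.int64(381), np.int64(59)), (np.int64(389), np.int64(58))]
[667.41536768 -57.36440064 220.47905874] [721.07472419  42.05690833 289.67198033]
top [(np.int64(205), np.int64(0)), (np.int64(213), np.int64(0)), (np.int64(221), np.int64(0)), (np.int64(229), np.int64(0)), (np.int64(237), np.int64(0)), (np.int64(245), np.int64(0)), (np.int64(253), np.int64(0)), (np.int64(261), np.int64(0)), (np.int64(269), np.int64(0)), (np.int64(277), np.int64(0)), (np.int64(285), np.int64(0)), (np.int64(293), np.int64(0)), (np.int64(301), np.int64(0)), (np.int64(309), np.int64(0)), (np.int64(317), np.int64(1)), (np.int64(325), np.int64(5)), (np.int64(333), np.int64(30)), (np.int64(341), np.int64(3)), (np.int64(349), np.int64(0)), (np.int64(357), np.int64(0)), (np.int64(365), np.int64(0)), (np.int64(373), np.int64(0)), (np.int64(381), np.int64(0)), (np.int64(389), np.int64(0))]Traceback (most recent call last):
  File "<stdin>", line 8, in <module>
    return umr_minimum(a, axis, None, out, keepdims, initial, where)
ValueError: zero-size array to reduction operation minimum which has no identity
```

By vision the pads are above the ball, so I'll trust the pictures. I'll open, lower 40 mm alongside the outer face, where it's free air either way, and close again.

Emit:
{"name": "send_rows", "arguments": {
  "series": [
    [60,[0,0,0],[0,0,0]],
    [60,[0,0,0],[0,0,0]],
    [60,[0,0,-0.22],[0,0,0]],
    [60,[0,0,-0.22],[0,0,0]],
    [60,[0,0,-0.22],[0,0,0]],
    [45,[0,0,0],[0,0,0]],
    [35,[0,0,0],[0,0,0]],
    [30,[0,0,0],[0,0,0]]
  ]
}}

```text
clock: 5.65
eef_pos: [706.2, 13.4, 184.0]
tool_rot: [-3.141, 0.001, -2.964]
force: [0.9, 0.7, -0.9]
width: 30.0
gripper_force: 0.0
```

Run:
```python
from h import *
from cell import get_image,sensors
s=sensors.read_state();print(s["eef_pos"],s["force"],s["width"])
d=get_image("wrist"); cv2.imwrite("pics/w3.png",cv2.resize(d["img"][140:380,120:440],(640,480))[:,:,::-1])
W=cloud(d)
for v in range(180,360,8): print(v,[ "%d,%d,%d"%tuple(np.nan_to_num(W[v,u])) for u in range(230,340,10)])
```

```text
[706.15194556  13.41688496 184.04980996] [ 0.88664091  0.71408954 -0.8732358 ] 30.044660700021467
180 ['669,-18,195', '668,-13,195', '667,-9,194', '667,-5,194', '666,0,194', '665,3,195', '664,7,195', '664,12,194', '663,16,194', '662,20,194', '661,24,194']
188 ['670,-16,203', '670,-12,204', '669,-8,204', '668,-4,204', '668,0,203', '667,3,203', '666,7,204', '665,11,204', '665,16,202', '664,20,203', '663,24,203']
196 ['669,-13,223', '668,-10,224', '667,-6,223', '667,-3,222', '666,0,223', '666,3,223', '665,7,223', '664,10,223', '664,14,223', '663,18,222', '662,21,222']
204 ['670,-12,230', '669,-9,231', '668,-5,230', '668,-2,229', '667,0,229', '667,4,230', '666,7,230', '666,10,229', '665,14,229', '664,17,229', '664,21,228']
212 ['671,-11,236', '670,-8,235', '669,-5,236', '669,-1,236', '668,1,236', '668,4,236', '667,7,236', '667,10,235', '666,14,235', '666,17,235', '665,20,236']
220 ['671,-10,242', '671,-7,241', '670,-4,241', '670,-1,242', '670,1,240', '669,4,241', '668,7,242', '668,10,241', '667,13,242', '667,17,241', '666,20,240']
228 ['672,-9,246', '672,-6,246', '672,-3,245', '671,0,247
[... 1875 characters left out ...]
11,236', '707,15,237', '707,18,237', '709,22,234', '811,63,70', '702,27,242']
332 ['692,-3,268', '711,-1,242', '811,2,97', '811,10,95', '714,8,235', '711,12,237', '710,15,239', '710,19,238', '811,53,84', '811,62,81', '705,28,242']
340 ['692,-3,272', '714,-1,242', '811,3,107', '811,11,106', '812,19,102', '717,12,234', '716,16,235', '811,44,98', '811,52,95', '811,61,93', '708,29,242']
348 ['692,-2,275', '717,0,242', '811,4,118', '810,12,116', '801,18,127', '803,26,123', '811,35,110', '811,43,109', '811,52,106', '811,60,104', '711,29,242']
356 ['692,-2,278', '811,-1,128', '811,5,126', '811,12,125', '807,19,127', '811,27,121', '810,35,120', '812,43,117', '812,51,115', '811,59,114', '811,67,112']
```

View pics/w3.png

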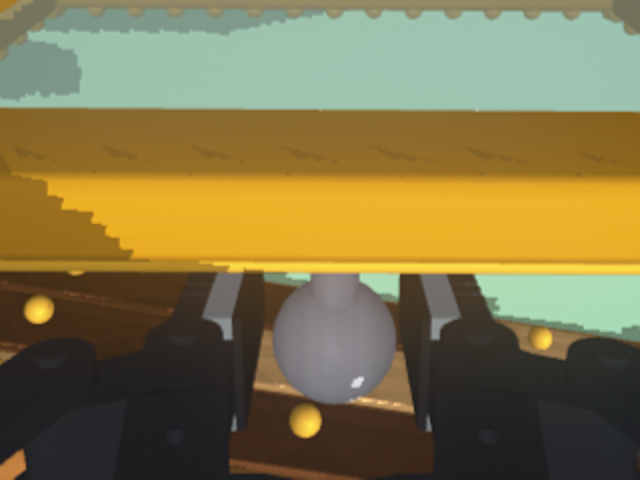

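The pads now straddle the ball: pad z runs 208–242, and their mid-y of about 13.5 matches the ball. The real grasp point is about 41 mm above the reported TCP. Closing now.

Emit:
{"name": "send_rows", "arguments": {
  "series": [
    [24,[0,0,0],[0,0,0]],
    [18,[0,0,0],[0,0,0]],
    [14,[0,0,0],[0,0,0]],
    [14,[0,0,0],[0,0,0]]
  ]
}}

```text
clock: 6.2
eef_pos: [706.0, 13.9, 184.2]
tool_rot: [3.141, 0.001, -2.964]
force: [-1.6, 1.8, 5.3]
width: 20.8
gripper_force: 58.6
```

Emit:
{"name": "send_rows", "arguments": {
  "series": [
    [10,[-0.05,-0.01,0.02],[0,0,0]],
    [10,[-0.1,-0.016,0.04],[0,0,0]],
    [10,[-0.1,-0.017,0.035],[0,0,0]],
    [10,[-0.1,-0.017,0.03],[0,0,0]],
    [10,[-0.1,-0.017,0.025],[0,0,0]],
    [10,[-0.1,-0.017,0.02],[0,0,0]],
    [10,[0,0,0],[0,0,0]]
  ]
}}

```text
clock: 7.08
eef_pos: [672.7, 8.2, 194.8]
tool_rot: [3.141, 0.002, -2.964]
force: [2.0, 3.2, 7.0]
width: 21.2
gripper_force: 59.7
```

```bash
sed -i 's/g=e+\[0,0,2\]/g=e+[0,0,42]/' plan.py
python3 - <<'E'
from plan import *
from h import *
from cell import get_image
d=get_image("side");S=cloud(d);T=get_image("top");C=cloud(T)
F=np.vstack([S[140:235,290:355].reshape(-1,3),C[115:175,225:335].reshape(-1,3)]);I=np.vstack([d["img"][140:235,290:355].reshape(-1,3),T["img"][115:175,225:335].reshape(-1,3)]).astype(int)
F=F[(F[:,2]>95)&(F[:,2]<255)&(I[:,0]-I[:,2]>60)]   # gilt
L=np.c_[(F[:,:2]-H[:2])@X,F[:,2]-70]; n=np.linalg.svd(L-L.mean(0))[2][1]; n*=np.sign(n[0]); print("front angle",np.arctan2(n[0],n[1]),len(L),L.mean(0))
E
```

```text
7.075 [672.66304924   8.20186577 194.78452965] [ 3.14093038e+00  1.71920518e-03 -2.96438773e+00] [2.03466664 3.17390537 7.04980841] [ 0.71971059 -0.62273512 -0.25996419] 21.234389371394556 59.71802115440369
r 170.55625750581453 theta 1.7814916765361377
theta 1.5265560167269918
front angle 1.1739249864097485 512 [  9.22008552 146.9242054 ]
```

The grip radius is 170.6, exactly as expected with that offset, and the front follows. Now the increments for the rest of the arc.

Run:
```python
from plan import *
ts=np.arange(1.527,-0.02,-.05); P=np.array([pos(t) for t in ts]); D=np.diff(P,axis=0)/60
for i in range(0,len(D),8): print(ts[i].round(2),P[min(i+8,len(P)-1)]-[0,0,42],D[i:i+8].round(3).tolist())
```

```text
7.175 [672.9253826    8.25507477 194.73704978] [ 3.14090437e+00  1.92013660e-03 -2.96449473e+00] [1.52758201 2.47280353 6.65446102] [ 0.76150693 -0.68280935 -0.22056805] 21.302508857311746 59.73018407821655
r 170.56598803510795 theta 1.7830835041247284
theta 1.5281478443155825
1.53 [606.17048466  -4.4736519  195.46830044] [[-0.138, -0.024, 0.026], [-0.139, -0.024, 0.019], [-0.139, -0.024, 0.012], [-0.14, -0.024, 0.005], [-0.14, -0.024, -0.002], [-0.14, -0.024, -0.009], [-0.139, -0.024, -0.016], [-0.138, -0.024, -0.023]]
1.13 [544.42239373 -15.19337124 169.78337043] [[-0.137, -0.024, -0.03], [-0.135, -0.023, -0.037], [-0.133, -0.023, -0.044], [-0.131, -0.023, -0.051], [-0.128, -0.022, -0.057], [-0.125, -0.022, -0.064], [-0.122, -0.021, -0.07], [-0.118, -0.021, -0.076]]
0.73 [497.40078585 -23.35651332 121.71396377] [[-0.114, -0.02, -0.082], [-0.11, -0.019, -0.088], [-0.106, -0.018, -0.093], [-0.101, -0.018, -0.098], [-0.096, -0.017, -0.103], [-0.091, -0.016, -0.108], [-0.085, -0.015, -0.112], [-0.08, -0.014, -0.117]]
0.33 [476.38808693 -27.00440318  75.43572673] [[-0.074, -0.013, -0.121], [-0.068, -0.012, -0.124], [-0.062, -0.011, -0.127], [-0.055, -0.01, -0.13], [-0.049, -0.008, -0.133], [-0.042, -0.007, -0.135]]
```

Emit:
{"name": "send_rows", "arguments": {
  "series": [
    [10,[-0.138,-0.024,0.026],[0,0,0]],
    [10,[-0.139,-0.024,0.019],[0,0,0]],
    [10,[-0.139,-0.024,0.012],[0,0,0]],
    [10,[-0.14,-0.024,0.005],[0,0,0]],
    [10,[-0.14,-0.024,-0.002],[0,0,0]],
    [10,[-0.14,-0.024,-0.009],[0,0,0]],
    [10,[-0.139,-0.024,-0.016],[0,0,0]],
    [10,[-0.138,-0.024,-0.023],[0,0,0]]
  ]
}}

```text
clock: 8.18
eef_pos: [607.0, -3.3, 193.4]
tool_rot: [3.141, 0.003, -2.964]
force: [-0.8, 3.5, -3.4]
width: 19.4
gripper_force: 130.0
```

The grip force reads 130 and the width has changed. I'll look before going on.

Run:
```python
from plan import *
from h import *
from cell import get_image
d=get_image("wrist"); s=get_image("side")
c=cv2.resize(s["img"][110:250,230:390],(480,420),interpolation=cv2.INTER_CUBIC)
im=np.hstack([d["img"][:,120:440],c]); cv2.imwrite("pics/w4.png",im[:,:,::-1])
s=sensors.read_state();print(s["width"],s["gripper_force"],s["force"],s["torque"])
```

```text
8.175 [606.96189609  -3.27359997 193.3676449 ] [ 3.14135607e+00  2.80762748e-03 -2.96395709e+00] [-0.75730966  3.54360746 -3.41185282] [ 0.64771711 -0.34924706 -0.3068685 ] 19.419090847643844 129.97905492782593
r 168.24964413747395 theta 1.3854402887187889
theta 1.130504628909643
19.45435560099331 128.76531600952148 [ 0.18769985  3.74256669 -4.21044569] [ 0.70835523 -0.29201034 -0.24472226]
```

View pics/w4.png

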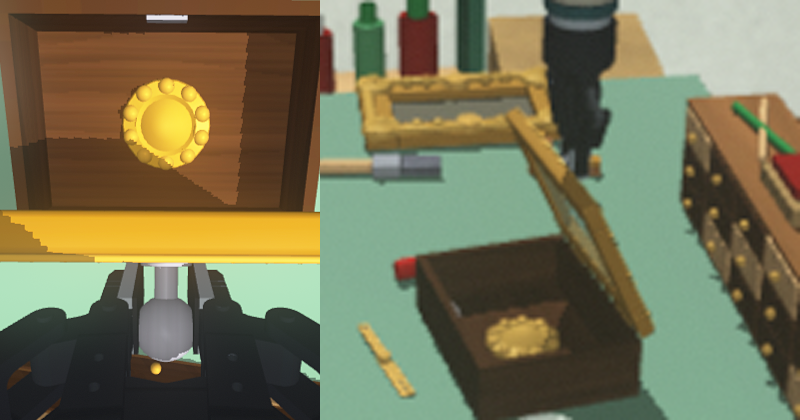

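The side view shows the front at about 60–65° and still held. In the wrist view the ball, at (165,325), looks off the pad centre, so I'll measure that.

```bash
cat > ball.py <<'E'
from h import *
from plan import *
from cell import get_image
from scipy.optimize import least_squares
d=get_image("wrist");W=cloud(d);g=e+[0,0,42]
P=W.reshape(-1,3);I=d["img"].reshape(-1,3).astype(int)
R=(P-g); a=np.radians(9.83); lx=R[:,0]*np.cos(a)+R[:,1]*np.sin(a); ly=-R[:,0]*np.sin(a)+R[:,1]*np.cos(a); L=np.c_[lx,ly,R[:,2]]
near=(abs(lx)<30)&(abs(ly)<30)&(abs(R[:,2])<35)
grey=near&(np.ptp(I,1)<25)
b=L[grey&(abs(ly)<8)]
f=least_squares(lambda c:np.linalg.norm(b-c,axis=1)-12,[0,0,0],loss="soft_l1",f_scale=1);print("ball in pad frame (x,y,z)",f.x.round(1),len(b))
p=L[grey&(abs(ly)>9)&(abs(ly)<18)];print("pads pct",np.percentile(p,[2,50,98],axis=0).round(1).tolist())
E
python3 ball.py
```

```text
8.275 [603.24535862  -3.8340459  192.62739072] [ 3.14059741 -0.00505872 -2.96455727] [ 0.18769985  3.74256669 -4.21044569] [ 0.70835523 -0.29201034 -0.24472226] 19.45435560099331 128.76531600952148
r 168.25796954214604 theta 1.3626833636231626
theta 1.1077477038140164
ball in pad frame (x,y,z) [ 5.2 -0.2  4.1] 3564
pads pct [[-12.8, -17.3, -13.9], [-10.2, 9.1, 15.9], [9.4, 17.4, 34.2]]
```

The ball has shifted about 3–4 mm between the pads because the arm sagged 2 mm inside the arc. Wrist forces are small and it's securely held. I'll go on with a small radius correction and watch the forces.

```bash
cat > nxt.py <<'E'
import sys
from plan import *
t1,n=float(sys.argv[1]),int(sys.argv[2])
P=np.array([pos(t) for t in np.linspace(th,t1,n+1)]); P[0]=g; P[:,1]+=(g-P[1])[1]*0
print((np.diff(P,axis=0)/60).round(3).tolist())
E
python3 nxt.py 0.81 8
```

```text
8.325 [603.66109404  -3.76052431 192.70541924] [ 3.14062404 -0.00472661 -2.96448244] [ 0.87246635  4.40046167 -6.0576938 ] [ 0.71745531 -0.27478801 -0.28587483] 19.764396619706655 128.62539052963257
r 168.24765568302843 theta 1.3652336909845197
theta 1.1102980311753738
[[-0.106, -0.038, 0.013], [-0.101, -0.018, -0.028], [-0.1, -0.017, -0.031], [-0.099, -0.017, -0.035], [-0.098, -0.017, -0.039], [-0.096, -0.017, -0.043], [-0.095, -0.016, -0.046], [-0.093, -0.016, -0.05]]
```

Emit:
{"name": "send_rows", "arguments": {
  "series": [
    [10,[-0.103,-0.02,0.01],[0,0,0]],
    [10,[-0.101,-0.018,-0.026],[0,0,0]],
    [10,[-0.1,-0.017,-0.03],[0,0,0]],
    [10,[-0.099,-0.017,-0.035],[0,0,0]],
    [10,[-0.098,-0.017,-0.038],[0,0,0]],
    [10,[-0.096,-0.017,-0.042],[0,0,0]],
    [10,[-0.095,-0.016,-0.046],[0,0,0]],
    [10,[-0.093,-0.016,-0.05],[0,0,0]]
  ]
}}

```text
clock: 9.32
eef_pos: [557.1, -11.8, 179.7]
tool_rot: [3.141, -0.003, -2.964]
force: [9.4, 10.0, -6.7]
width: 19.5
gripper_force: 117.8
```

```bash
python3 nxt.py 0.45 8; python3 ball.py|tail -2
```

```text
9.325 [557.0889175  -11.80250359 179.74333973] [ 3.14066029e+00 -2.58465282e-03 -2.96446119e+00] [ 9.42868371 10.01984891 -6.6804544 ] [ 1.5054393  -1.48952477  0.40346733] 19.460930728564932 117.76815176010132
r 172.28800304240158 theta 1.077451899523214
theta 0.822516239714068
[[-0.095, -0.036, -0.092], [-0.11, -0.019, -0.071], [-0.107, -0.019, -0.076], [-0.103, -0.018, -0.081], [-0.099, -0.017, -0.086], [-0.095, -0.017, -0.09], [-0.091, -0.016, -0.095], [-0.087, -0.015, -0.099]]
ball in pad frame (x,y,z) [ 3.5 -0.3  0.5] 3621
pads pct [[-13.0, -17.2, -15.6], [-10.3, 9.3, 15.8], [9.0, 17.5, 34.1]]
```

Emit:
{"name": "send_rows", "arguments": {
  "series": [
    [10,[-0.105,-0.01,-0.08],[0,0,0]],
    [10,[-0.11,-0.016,-0.071],[0,0,0]],
    [10,[-0.107,-0.016,-0.076],[0,0,0]],
    [10,[-0.103,-0.016,-0.081],[0,0,0]],
    [10,[-0.099,-0.015,-0.086],[0,0,0]],
    [10,[-0.095,-0.015,-0.09],[0,0,0]],
    [10,[-0.091,-0.014,-0.095],[0,0,0]],
    [10,[-0.087,-0.013,-0.099],[0,0,0]]
  ]
}}

```text
clock: 10.38
eef_pos: [504.5, -20.9, 137.9]
tool_rot: [3.141, -0.012, -2.966]
force: [-20.8, -2.4, 24.5]
width: 19.6
gripper_force: 119.5
```

```bash
python3 nxt.py 0.12 8; python3 ball.py|tail -2
```

```text
10.375 [504.52276089 -20.9170236  137.89938244] [ 3.14143024 -0.01210976 -2.96645446] [-20.84202892  -2.3617688   24.47417557] [-1.56867367  5.01868445 -0.23724862] 19.576451164269844 119.47110772132874
r 174.02090465062065 theta 0.6835246357553388
theta 0.4285889759461928
[[-0.017, -0.023, -0.123], [-0.063, -0.011, -0.089], [-0.06, -0.01, -0.091], [-0.056, -0.01, -0.094], [-0.053, -0.009, -0.096], [-0.049, -0.009, -0.098], [-0.045, -0.008, -0.1], [-0.041, -0.007, -0.101]]
ball in pad frame (x,y,z) [ 2.5 -0.2 -1.8] 3551
pads pct [[-12.1, -17.3, -16.4], [-9.9, 9.1, 15.7], [10.2, 17.5, 34.2]]
```

Emit:
{"name": "send_rows", "arguments": {
  "series": [
    [10,[0,0,0],[0,0,0]],
    [10,[0,0,0],[0,0,0]]
  ]
}}

```text
clock: 10.68
eef_pos: [504.9, -20.8, 137.6]
tool_rot: [3.141, -0.012, -2.968]
force: [-14.9, -1.5, 6.6]
width: 19.2
gripper_force: 117.0
```

```bash
python3 ball.py
python3 - <<'E'
from h import *
from cell import get_image
d=get_image("wrist"); s=get_image("side")
c=cv2.resize(s["img"][110:250,230:390],(480,420),interpolation=cv2.INTER_CUBIC)
im=np.hstack([d["img"][:,120:440],c]); cv2.imwrite("pics/w5.png",im[:,:,::-1])
E
```

```text
10.675 [504.93714032 -20.8218664  137.57728308] [ 3.14117703 -0.01168908 -2.96772534] [-14.93489086  -1.48049996   6.64137686] [-1.09972653  2.35195509 -1.57654296] 19.181087501502887 116.99247479438782
r 173.48840342306286 theta 0.68363013830148
theta 0.4286944784923343
ball in pad frame (x,y,z) [ 1.8 -0.2 -1.9] 3555
pads pct [[-12.2, -17.3, -16.1], [-9.9, 9.1, 15.7], [10.1, 17.5, 34.1]]
```

View pics/w5.png

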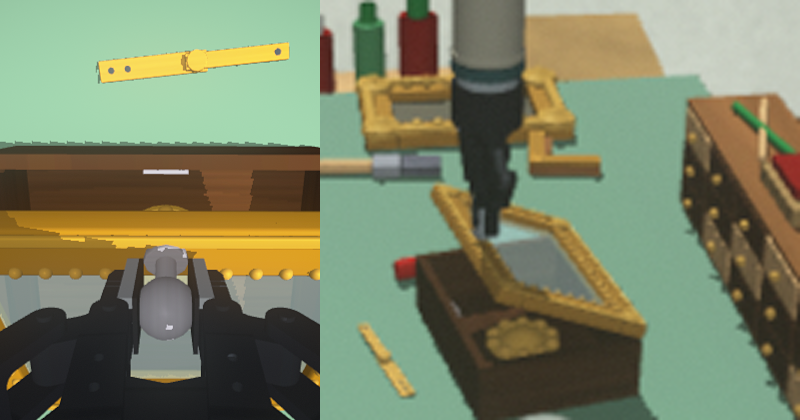

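The front is at about 0.43 rad, well held, with the tips over the stile. The ball sits at radius 170.9, so I'll follow pure arc increments from here and slow down toward shut.

Run:
```python
from plan import *
P=np.array([pos(t) for t in np.r_[np.linspace(.427,.107,9),np.linspace(.107,-.013,9)[1:]]]);print((np.diff(P,axis=0)/60).round(3).tolist())
```

```text
10.825 [505.12944707 -20.8633515  137.53173394] [ 3.141207   -0.01118871 -2.96771895] [  4.0948038    9.06048434 -22.35088756] [ 2.91190746 -2.54536955  0.1230257 ] 19.281826353719666 113.7458610534668
r 173.31829614007162 theta 0.6840908342297243
theta 0.42915517442057843
[[-0.069, -0.012, -0.09], [-0.065, -0.011, -0.092], [-0.062, -0.011, -0.095], [-0.058, -0.01, -0.097], [-0.054, -0.009, -0.1], [-0.05, -0.009, -0.102], [-0.046, -0.008, -0.104], [-0.042, -0.007, -0.105], [-0.015, -0.003, -0.04], [-0.014, -0.002, -0.04], [-0.013, -0.002, -0.04], [-0.013, -0.002, -0.041], [-0.012, -0.002, -0.041], [-0.012, -0.002, -0.041], [-0.011, -0.002, -0.041], [-0.01, -0.002, -0.041]]
```

Emit:
{"name": "send_rows", "arguments": {
  "series": [
    [10,[-0.069,-0.011,-0.09],[0,0,0]],
    [10,[-0.065,-0.01,-0.092],[0,0,0]],
    [10,[-0.062,-0.01,-0.095],[0,0,0]],
    [10,[-0.058,-0.009,-0.097],[0,0,0]],
    [10,[-0.054,-0.009,-0.1],[0,0,0]],
    [10,[-0.05,-0.008,-0.09],[0,0,0]],
    [10,[-0.04,-0.007,-0.08],[0,0,0]],
    [10,[0,0,0],[0,0,0]]
  ]
}}

```text
clock: 11.82
eef_pos: [480.3, -25.0, 98.1]
tool_rot: [-3.141, -0.014, -2.964]
force: [-10.5, -3.8, -0.1]
width: 19.3
gripper_force: 108.6
```

```bash
python3 ball.py
```

```text
11.825 [480.30611972 -25.02578565  98.13797295] [-3.1414527  -0.01350379 -2.96397671] [-10.54855321  -3.81029151  -0.12320729] [-0.20700993  2.27781492  0.4037329 ] 19.29885923261628 108.60432028770447
r 174.22480937016311 theta 0.414324494977218
theta 0.15938883516807184
ball in pad frame (x,y,z) [ 2.2 -0.3 -4.7] 3134
pads pct [[-12.1, -17.3, -16.0], [-9.8, 9.3, 15.7], [10.4, 17.5, 34.1]]
```

Emit:
{"name": "send_rows", "arguments": {
  "series": [
    [10,[-0.018,-0.003,-0.05],[0,0,0]],
    [10,[-0.018,-0.003,-0.05],[0,0,0]],
    [10,[-0.016,-0.003,-0.05],[0,0,0]],
    [10,[-0.016,-0.003,-0.05],[0,0,0]],
    [10,[-0.015,-0.002,-0.05],[0,0,0]],
    [10,[-0.014,-0.002,-0.05],[0,0,0]],
    [10,[0,0,0],[0,0,0]]
  ]
}}

```text
clock: 12.75
eef_pos: [474.2, -26.1, 80.4]
tool_rot: [-3.141, -0.014, -2.963]
force: [-12.7, -2.7, 3.2]
width: 19.7
gripper_force: 109.4
```

```bash
python3 ball.py
```

```text
12.75 [474.18111659 -26.09299166  80.38594786] [-3.14131087 -0.01377123 -2.96345472] [-12.68491762  -2.66338921   3.17186874] [-0.34958604  2.20203961  0.51905682] 19.74513929544752 109.40157651901245
r 173.78275722473776 theta 0.30620781497156147
theta 0.051272155162415345
ball in pad frame (x,y,z) [ 2.6 -0.3 -4.1] 2981
pads pct [[-12.1, -17.3, -15.9], [-9.8, 9.2, 15.7], [10.5, 17.4, 34.1]]
```

Emit:
{"name": "send_rows", "arguments": {
  "series": [
    [10,[-0.006,-0.001,-0.025],[0,0,0]],
    [10,[-0.006,-0.001,-0.025],[0,0,0]],
    [10,[-0.006,-0.001,-0.025],[0,0,0]],
    [10,[0,0,0],[0,0,0]],
    [10,[0,0,0],[0,0,0]]
  ]
}}

```text
clock: 13.42
eef_pos: [473.0, -26.3, 76.0]
tool_rot: [-3.141, -0.014, -2.963]
force: [-13.2, -3.4, 2.5]
width: 19.3
gripper_force: 109.6
```

Emit:
{"name": "send_rows", "arguments": {
  "series": [
    [10,[0,0,-0.015],[0,0,0]],
    [10,[0,0,-0.015],[0,0,0]],
    [10,[0,0,0],[0,0,0]],
    [10,[0,0,0],[0,0,0]]
  ]
}}

```text
clock: 13.92
eef_pos: [472.9, -26.3, 75.4]
tool_rot: [-3.141, -0.014, -2.964]
force: [-16.0, -1.9, 15.8]
width: 19.2
gripper_force: 111.1
```

```bash
python3 ball.py
python3 - <<'E'
from h import *
from cell import get_image
T=get_image("top");W=cloud(T);P=W.reshape(-1,3);I=T["img"].reshape(-1,3).astype(int)
R=P[:,:2]-[549,-14.35];X=np.array([.985,.171]);Y=np.array([-.171,.985]);lx=R@X;ly=R@Y
for a,b in((-90,-80),(-70,-62),(62,70),(78,88)):
    m=(lx>a)&(lx<b)&(abs(ly)>50)&(abs(ly)<120);print(a,np.percentile(P[m,2],[10,50,90]).round(1),m.sum())
E
```

```text
13.925 [472.8956941  -26.32073079  75.37149357] [-3.14127492 -0.01352251 -2.96353134] [-16.01711246  -1.94013268  15.81308025] [-0.26501165  2.78026336  0.5363111 ] 19.151953554847047 111.10732913017273
r 173.59269349628084 theta 0.2763944771946072
theta 0.021458817385461404
ball in pad frame (x,y,z) [ 2.6 -0.3 -3.8] 2961
pads pct [[-12.1, -17.3, -16.0], [-9.8, 9.3, 15.7], [10.4, 17.4, 34.1]]
-90 [84.5 88.1 91.6] 23
-70 [ 83.6  88.5 189.8] 30
62 [83.1 86.9 91. ] 127
78 [84.  87.6 91.4] 134
```

Fz rose 13 N and the motion stopped, and the front reads level at about 87–88 mm on both edges, so it's shut. I'll give one small extra press, then start raising.

Emit:
{"name": "send_rows", "arguments": {
  "series": [
    [10,[0,0,-0.012],[0,0,0]],
    [10,[0,0,0],[0,0,0]],
    [10,[0,0,0],[0,0,0]]
  ]
}}

```text
clock: 14.4
eef_pos: [472.9, -26.3, 75.3]
tool_rot: [-3.141, -0.013, -2.964]
force: [-17.0, -2.9, 22.5]
width: 19.6
gripper_force: 111.7
```

Run:
```python
from plan import *
ts=np.linspace(0,1.05,29);P=np.array([pos(t) for t in ts]);D=(np.diff(P,axis=0)/60).round(3)
for i in range(0,28,8):print(ts[i].round(3),D[i:i+8].tolist())
```

```text
14.4 [472.93878752 -26.2976716   75.31281341] [-3.14122285 -0.01315053 -2.9635227 ] [-17.0485496   -2.85766664  22.48793109] [-0.25454959  3.06873232  0.55583318] 19.59299438794048 111.71508550643921
r 173.53205643752443 theta 0.27614211088870233
theta 0.021206451079556266
0.0 [[0.028, 0.005, 0.103], [0.032, 0.006, 0.101], [0.036, 0.006, 0.1], [0.04, 0.007, 0.099], [0.043, 0.007, 0.097], [0.047, 0.008, 0.095], [0.05, 0.009, 0.094], [0.054, 0.009, 0.092]]
0.3 [[0.057, 0.01, 0.089], [0.06, 0.01, 0.087], [0.063, 0.011, 0.085], [0.067, 0.012, 0.082], [0.069, 0.012, 0.08], [0.072, 0.013, 0.077], [0.075, 0.013, 0.074], [0.078, 0.014, 0.071]]
0.6 [[0.08, 0.014, 0.068], [0.083, 0.014, 0.065], [0.085, 0.015, 0.062], [0.088, 0.015, 0.059], [0.09, 0.016, 0.055], [0.092, 0.016, 0.052], [0.093, 0.016, 0.048], [0.095, 0.017, 0.045]]
0.9 [[0.097, 0.017, 0.041], [0.098, 0.017, 0.037], [0.1, 0.017, 0.034], [0.101, 0.017, 0.03]]
```

Shut: there was no further travel, and Fz is 22 N. Now raising, with extra z at first to unload the press (about 3 mm).

Emit:
{"name": "send_rows", "arguments": {
  "series": [
    [10,[0,0,0.05],[0,0,0]],
    [10,[0.03,0.005,0.103],[0,0,0]],
    [10,[0.032,0.006,0.101],[0,0,0]],
    [10,[0.036,0.006,0.1],[0,0,0]],
    [10,[0.04,0.007,0.099],[0,0,0]],
    [10,[0.043,0.007,0.097],[0,0,0]],
    [10,[0.047,0.008,0.095],[0,0,0]],
    [10,[0.05,0.009,0.094],[0,0,0]]
  ]
}}

```text
clock: 15.4
eef_pos: [489.4, -23.4, 117.4]
tool_rot: [-3.142, -0.015, -2.964]
force: [-10.7, -2.9, -1.6]
width: 19.2
gripper_force: 107.5
```

Emit:
{"name": "send_rows", "arguments": {
  "series": [
    [10,[0.054,0.009,0.092],[0,0,0]],
    [10,[0.057,0.01,0.089],[0,0,0]],
    [10,[0.06,0.01,0.087],[0,0,0]],
    [10,[0.063,0.011,0.085],[0,0,0]],
    [10,[0.067,0.012,0.082],[0,0,0]],
    [10,[0.069,0.012,0.08],[0,0,0]],
    [10,[0.072,0.013,0.077],[0,0,0]],
    [10,[0,0,0],[0,0,0]]
  ]
}}

```text
clock: 16.4
eef_pos: [512.7, -19.4, 153.7]
tool_rot: [3.141, -0.021, -2.967]
force: [-22.5, -4.3, 13.9]
width: 19.2
gripper_force: 105.1
```

```bash
cat >> ball.py <<'E'
loc=np.array([X@(g-H)[:2]+f.x[0], g[2]-70+f.x[2]]); bt=np.arctan2(loc[1],-loc[0])-np.arctan2(43,165)
print("ball r",np.hypot(*loc),"ball theta",bt)
E
python3 ball.py
```

```text
16.4 [512.74061236 -19.40428836 153.67582979] [ 3.14085134 -0.02146074 -2.96738135] [-22.51640106  -4.34293476  13.89320063] [-0.63233517  5.0261797  -0.2543482 ] 19.18637507669443 105.06595015525818
r 178.36878821924134 theta 0.7818370268668766
theta 0.5269013670577307
ball in pad frame (x,y,z) [ 3.5 -0.3 -7. ] 3304
pads pct [[-11.6, -17.3, -16.1], [-9.4, 9.2, 15.6], [10.8, 17.4, 34.1]]
ball r 170.97035037666407 ball theta 0.5121790280073264
```

The hold is sound, but the tool has crept 7 mm out of radius. I'll steer that back in over the rest of the lift.

```bash
cat > lift.py <<'E'
exec(open("ball.py").read())
import sys
t1,n,oz,ox=float(sys.argv[1]),int(sys.argv[2]),float(sys.argv[3]),float(sys.argv[4])
B=np.array([pos(t) for t in np.linspace(bt,t1,n+1)]); k=np.linspace(0,1,n+1)
B[:,2]-=f.x[2]+(oz-f.x[2])*k; o=f.x[0]+(ox-f.x[0])*k; B[:,:2]-=o[:,None]*X
D=(np.diff(B,axis=0)/60).round(3)
for i in range(0,n,8):print(D[i:i+8].tolist())
E
python3 lift.py 1.047 16 -3 2
```

```text
16.45 [512.60621095 -19.39095177 153.55238615] [ 3.14081207 -0.02156366 -2.96737865] [-21.64944344  -4.24381416  14.41889178] [-0.68423745  5.01151681 -0.2536232 ] 19.515089478402782 105.0694477558136
r 178.37422690713512 theta 0.7808320164114435
theta 0.5258963566022976
ball in pad frame (x,y,z) [ 3.5 -0.3 -7. ] 3300
pads pct [[-11.6, -17.2, -16.0], [-9.4, 9.2, 15.7], [10.8, 17.5, 34.1]]
ball r 170.9716323589186 ball theta 0.511548512685319
[[0.068, 0.012, 0.063], [0.07, 0.012, 0.061], [0.072, 0.012, 0.059], [0.074, 0.013, 0.056], [0.076, 0.013, 0.054], [0.078, 0.014, 0.051], [0.08, 0.014, 0.049], [0.081, 0.014, 0.046]]
[[0.083, 0.014, 0.043], [0.084, 0.015, 0.04], [0.086, 0.015, 0.037], [0.087, 0.015, 0.035], [0.088, 0.015, 0.032], [0.089, 0.016, 0.029], [0.091, 0.016, 0.026], [0.091, 0.016, 0.023]]
```

Emit:
{"name": "send_rows", "arguments": {
  "series": [
    [10,[0.068,0.012,0.063],[0,0,0]],
    [10,[0.07,0.012,0.061],[0,0,0]],
    [10,[0.072,0.012,0.059],[0,0,0]],
    [10,[0.074,0.013,0.056],[0,0,0]],
    [10,[0.076,0.013,0.054],[0,0,0]],
    [10,[0.078,0.014,0.051],[0,0,0]],
    [10,[0.08,0.014,0.049],[0,0,0]],
    [10,[0,0,0],[0,0,0]]
  ]
}}

```text
clock: 17.5
eef_pos: [550.0, -13.0, 178.7]
tool_rot: [-3.141, -0.01, -2.965]
force: [-13.3, -2.9, 12.9]
width: 19.6
gripper_force: 100.8
```

```bash
python3 lift.py 1.04 8 -3 2
```

```text
17.5 [549.99464538 -12.97470432 178.65855043] [-3.14097911 -0.00965826 -2.96454754] [-13.31950168  -2.90060441  12.93499768] [-0.26694609  3.44013962  0.2822071 ] 19.600363195073637 100.7554292678833
r 174.8707789640735 theta 1.0382995336170322
theta 0.7833638738078861
ball in pad frame (x,y,z) [-6.7 -0.2 -8.6] 3321
pads pct [[-12.5, -17.3, -15.4], [-10.1, 9.3, 15.7], [9.6, 17.5, 34.2]]
ball r 171.19883679351875 ball theta 0.7240247992779862
[[0.075, 0.013, 0.049], [0.077, 0.013, 0.045], [0.079, 0.014, 0.042], [0.081, 0.014, 0.038], [0.083, 0.014, 0.034], [0.085, 0.015, 0.029], [0.086, 0.015, 0.025], [0.088, 0.015, 0.021]]
```

The ball slipped about 10 mm sideways in the pads when stored side force was released. The front is at 0.72 rad and the grip is now near the pad edge. The safe fix is to lower it gently shut again on the same arc, where the case carries it, re-grip centred, and lift with closer force control.

```bash
python3 lift.py 0.0 18 -8.6 -6.7 | tail -4
```

```text
ball r 171.20676710561446 ball theta 0.7232097763928635
[[-0.092, -0.016, -0.066], [-0.089, -0.016, -0.069], [-0.087, -0.015, -0.073], [-0.084, -0.015, -0.076], [-0.08, -0.014, -0.08], [-0.077, -0.013, -0.083], [-0.074, -0.013, -0.086], [-0.07, -0.012, -0.089]]
[[-0.067, -0.012, -0.092], [-0.063, -0.011, -0.094], [-0.059, -0.01, -0.097], [-0.056, -0.01, -0.099], [-0.052, -0.009, -0.101], [-0.047, -0.008, -0.103], [-0.043, -0.008, -0.105], [-0.039, -0.007, -0.107]]
[[-0.035, -0.006, -0.109], [-0.031, -0.005, -0.11]]
```

Emit:
{"name": "send_rows", "arguments": {
  "series": [
    [10,[-0.11,-0.018,-0.05],[0,0,0]],
    [10,[-0.105,-0.018,-0.069],[0,0,0]],
    [10,[-0.1,-0.017,-0.073],[0,0,0]],
    [10,[-0.095,-0.016,-0.076],[0,0,0]],
    [10,[-0.088,-0.014,-0.08],[0,0,0]],
    [10,[-0.08,-0.013,-0.083],[0,0,0]],
    [10,[0,0,0],[0,0,0]]
  ]
}}

```text
clock: 18.48
eef_pos: [519.4, -18.3, 152.5]
tool_rot: [-3.14, -0.001, -2.964]
force: [-5.7, -2.7, 4.0]
width: 19.4
gripper_force: 100.0
```

```bash
python3 ball.py
```

```text
18.475 [519.3961995  -18.26926443 152.50428562] [-3.13992676e+00 -9.36447170e-04 -2.96375174e+00] [-5.72363254 -2.73094369  4.04812853] [-0.31693523  0.89858844  0.30774736] 19.383628029934624 99.96122717857361
r 172.79808176692242 theta 0.804550346931522
theta 0.5496146871223762
ball in pad frame (x,y,z) [-6.  -0.3 -8.6] 3294
pads pct [[-13.2, -17.4, -15.7], [-10.5, 9.3, 15.6], [9.5, 17.5, 34.2]]
ball r 171.01191152728495 ball theta 0.48944415144009595
```

The force has been relieved and the grip is stable. Carrying on down.

Emit:
{"name": "send_rows", "arguments": {
  "series": [
    [10,[-0.075,-0.013,-0.086],[0,0,0]],
    [10,[-0.072,-0.012,-0.089],[0,0,0]],
    [10,[-0.068,-0.012,-0.092],[0,0,0]],
    [10,[-0.065,-0.011,-0.094],[0,0,0]],
    [10,[-0.061,-0.01,-0.097],[0,0,0]],
    [10,[-0.057,-0.01,-0.099],[0,0,0]],
    [10,[-0.053,-0.009,-0.101],[0,0,0]],
    [10,[0,0,0],[0,0,0]]
  ]
}}

```text
clock: 19.52
eef_pos: [489.1, -23.5, 111.8]
tool_rot: [-3.141, -0.007, -2.966]
force: [0.2, 3.4, -1.6]
width: 19.4
gripper_force: 87.1
```

```bash
python3 lift.py -0.01 9 -8.6 -6
```

```text
19.525 [489.10698893 -23.51974902 111.75639617] [-3.140732   -0.00707374 -2.96572426] [ 0.21375612  3.37007133 -1.58851221] [1.97442942 0.65862192 0.819766  ] 19.397770857370435 87.09934830665588
r 172.28622126000317 theta 0.5076750087272339
theta 0.2527393489180882
ball in pad frame (x,y,z) [ -3.4  -0.2 -10.6] 2936
pads pct [[-12.5, -17.3, -15.1], [-10.1, 9.3, 15.6], [10.3, 17.5, 34.2]]
ball r 170.46374160223866 ball theta 0.18863858049932652
[[-0.021, -0.004, -0.061], [-0.02, -0.003, -0.061], [-0.019, -0.003, -0.062], [-0.017, -0.003, -0.062], [-0.016, -0.003, -0.063], [-0.015, -0.003, -0.063], [-0.014, -0.002, -0.064], [-0.012, -0.002, -0.064]]
[[-0.011, -0.002, -0.064]]
```

Emit:
{"name": "send_rows", "arguments": {
  "series": [
    [10,[-0.021,-0.004,-0.061],[0,0,0]],
    [10,[-0.02,-0.003,-0.061],[0,0,0]],
    [10,[-0.019,-0.003,-0.062],[0,0,0]],
    [10,[-0.017,-0.003,-0.062],[0,0,0]],
    [10,[-0.016,-0.003,-0.06],[0,0,0]],
    [10,[-0.015,-0.003,-0.06],[0,0,0]],
    [10,[-0.014,-0.002,-0.05],[0,0,0]],
    [10,[0,0,0],[0,0,0]]
  ]
}}

```text
clock: 20.58
eef_pos: [477.6, -25.5, 86.3]
tool_rot: [3.141, -0.015, -2.971]
force: [-14.3, -4.4, 1.0]
width: 19.5
gripper_force: 89.7
```

```bash
python3 ball.py
```

```text
20.575 [477.63233181 -25.51717322  86.26350501] [ 3.14122511 -0.01533795 -2.9711933 ] [-14.32415966  -4.40912288   0.95310658] [-1.32802142  2.87824205 -1.18218985] 19.512693836588873 89.7498071193695
r 172.3479896743629 theta 0.3448519549413267
theta 0.08991629513218075
ball in pad frame (x,y,z) [ -1.4  -0.3 -12.2] 2420
pads pct [[-12.0, -17.3, -14.7], [-9.7, 9.2, 15.6], [10.6, 17.5, 34.1]]
ball r 169.9865016558221 ball theta 0.019353236253291273
```

Emit:
{"name": "send_rows", "arguments": {
  "series": [
    [10,[0,0,-0.025],[0,0,0]],
    [10,[0,0,-0.025],[0,0,0]],
    [10,[0,0,-0.015],[0,0,0]],
    [10,[0,0,0],[0,0,0]]
  ]
}}

```text
clock: 21.12
eef_pos: [477.1, -25.7, 83.9]
tool_rot: [3.141, -0.016, -2.972]
force: [-18.6, -4.1, 20.0]
width: 19.6
gripper_force: 91.7
```

```bash
python3 ball.py
```

```text
21.125 [477.07092495 -25.66414045  83.89457164] [ 3.14118739 -0.01576528 -2.97192888] [-18.58358044  -4.05840728  20.03275078] [-1.23199404  3.87013172 -1.24215347] 19.646000940993936 91.7362368106842
r 172.10831865785926 theta 0.3307621036694104
theta 0.0758264438602646
ball in pad frame (x,y,z) [ -1.4  -0.3 -12. ] 2446
pads pct [[-12.0, -17.3, -14.6], [-9.7, 9.2, 15.6], [10.7, 17.5, 34.3]]
ball r 169.94785465348846 ball theta 0.006125677380434513
```

It's shut, with Fz at 20 N. Open, settle and measure.

Emit:
{"name": "send_rows", "arguments": {
  "series": [
    [40,[0,0,0.03],[0,0,0]],
    [40,[0,0,0],[0,0,0]],
    [40,[0,0,0],[0,0,0]]
  ]
}}

```text
clock: 21.55
eef_pos: [487.2, -22.4, 85.9]
tool_rot: [-3.141, 0.003, -2.963]
force: [0.1, 0.8, -0.1]
width: 39.8
gripper_force: 0.0
```

```bash
python3 ball.py
python3 - <<'E'
from h import *
from cell import get_image
T=get_image("top");W=cloud(T);P=W.reshape(-1,3)
R=P[:,:2]-[549,-14.35];X=np.array([.985,.171]);Y=np.array([-.171,.985]);lx=R@X;ly=R@Y
for a,b in((-88,-64),(64,88)):
    m=(lx>a)&(lx<b)&(abs(ly)>50)&(abs(ly)<120)&(P[:,2]<110);print(a,np.median(P[m,2]).round(1),m.sum())
E
```

```text
21.55 [487.20908992 -22.42049241  85.93420502] [-3.14121699e+00  2.81604769e-03 -2.96334204e+00] [ 0.06431103  0.75251594 -0.09659009] [ 0.01344391  0.02581308 -0.03600534] 39.84843202657473 0.0
r 162.88928130132763 theta 0.3636267351747775
theta 0.10869107536563144
ball in pad frame (x,y,z) [-19.3   1.6   3.9] 2123
pads pct [[-20.4, -13.1, -13.8], [-14.3, -10.4, -7.8], [-6.3, 9.5, -4.1]]
ball r 182.30824181619823 ball theta 0.09107411493902157
-88 88.2 81
64 87.0 324
```

Released with the front still shut. The arm sprang 10 mm in x, which confirms it's compliant in x (about 2 N/mm) and that my command had run ahead. Re-centring on the ball at (475.5,-26.5,113.5).

Emit:
{"name": "send_rows", "arguments": {
  "series": [
    [50,[-0.12,-0.035,0],[0,0,0]],
    [50,[-0.125,-0.038,0],[0,0,0]],
    [50,[0,0,-0.12],[0,0,0]],
    [50,[0,0,-0.136],[0,0,0]],
    [50,[0,0,0],[0,0,0]],
    [50,[0,0,0],[0,0,0]]
  ]
}}

```text
clock: 22.4
eef_pos: [470.9, -27.0, 70.1]
tool_rot: [3.142, -0.0, -2.964]
force: [0.2, 0.3, 0.6]
width: 49.7
gripper_force: 0.0
```

```bash
sed -i 's/abs(ly)<8)/abs(ly)<12)/' ball.py; python3 ball.py
```

```text
22.4 [470.85019942 -26.97130813  70.07548086] [ 3.14153702e+00 -1.78544603e-04 -2.96372818e+00] [0.23489581 0.30955452 0.57623788] [-0.0008462  -0.04349666 -0.03004972] 49.72166502415256 0.0
r 174.28526272356692 theta 0.24382610542512273
theta -0.011109554384023279
ball in pad frame (x,y,z) [ 4.7 -0.1  1.4] 3919
pads pct [[-2.2, -11.6, -22.4], [2.6, -9.2, 6.6], [9.2, 11.5, 9.9]]
ball r 170.09222741097577 ball theta 0.003276413778777798
```

Emit:
{"name": "send_rows", "arguments": {
  "series": [
    [36,[0.03,0.003,0],[0,0,0]],
    [28,[0,0,0],[0,0,0]],
    [22,[0,0,0],[0,0,0]],
    [16,[0,0,0],[0,0,0]],
    [10,[0,0,0],[0,0,0]],
    [10,[0,0,0],[0,0,0]]
  ]
}}

```text
clock: 23.2
eef_pos: [472.8, -26.4, 70.6]
tool_rot: [3.141, 0.001, -2.964]
force: [-1.5, 1.9, 5.4]
width: 20.8
gripper_force: 58.3
```

```bash
python3 lift.py 1.047 28 1 3
```

```text
23.2 [472.76595822 -26.41417014  70.6086806 ] [ 3.14124166e+00  6.48277839e-04 -2.96352075e+00] [-1.54666072  1.92067234  5.38307589] [ 0.43600983  0.1652744  -0.02061235] 20.781937697165564 58.342196345329285
r 172.49320230246846 theta 0.24960021026293244
theta -0.005335449546213483
ball in pad frame (x,y,z) [2.3 0.1 1.3] 5335
pads pct [[-12.8, -17.3, -16.2], [-10.4, 9.3, 15.4], [9.3, 17.2, 34.0]]
ball r 170.62145016761227 ball theta 0.0052878412595850355
[[0.028, 0.005, 0.102], [0.032, 0.006, 0.101], [0.036, 0.006, 0.099], [0.039, 0.007, 0.098], [0.043, 0.007, 0.096], [0.046, 0.008, 0.095], [0.05, 0.009, 0.093], [0.053, 0.009, 0.091]]
[[0.056, 0.01, 0.089], [0.06, 0.01, 0.087], [0.063, 0.011, 0.084], [0.066, 0.011, 0.082], [0.069, 0.012, 0.079], [0.071, 0.012, 0.077], [0.074, 0.013, 0.074], [0.077, 0.013, 0.071]]
[[0.079, 0.014, 0.068], [0.082, 0.014, 0.065], [0.084, 0.015, 0.062], [0.086, 0.015, 0.059], [0.088, 0.015, 0.055], [0.09, 0.016, 0.052], [0.092, 0.016, 0.048], [0.094, 0.016, 0.045]]
[[0.096, 0.017, 0.041], [0.097, 0.017, 0.038], [0.098, 0.017, 0.034], [0.099, 0.017, 0.03]]
```

Gripped, with the ball centred (2.3, 0.1, 1.3) at 58 N. Lifting.

Emit:
{"name": "send_rows", "arguments": {
  "series": [
    [10,[0.02,0.004,0.08],[0,0,0]],
    [10,[0.032,0.006,0.101],[0,0,0]],
    [10,[0.036,0.006,0.099],[0,0,0]],
    [10,[0.039,0.007,0.098],[0,0,0]],
    [10,[0.043,0.007,0.096],[0,0,0]],
    [10,[0,0,0],[0,0,0]]
  ]
}}

```text
clock: 24.0
eef_pos: [482.1, -24.8, 99.0]
tool_rot: [3.141, -0.001, -2.963]
force: [-0.9, 3.9, -3.6]
width: 20.6
gripper_force: 58.7
```

```bash
python3 lift.py 0.55 8 1 3
```

```text
24.0 [482.06754747 -24.7933318   98.99937346] [ 3.14116897e+00 -1.13366634e-03 -2.96342735e+00] [-0.85394982  3.91897324 -3.59398772] [0.77055426 0.34929327 0.09378265] 20.558744893168296 58.73781859874725
r 172.95352434270097 theta 0.4230146994085935
theta 0.16807903959944742
ball in pad frame (x,y,z) [2.1 0.1 0.2] 5578
pads pct [[-12.5, -17.3, -16.1], [-10.3, 9.2, 15.4], [9.9, 17.2, 34.1]]
ball r 171.15535644811152 ball theta 0.1741242872451827
[[0.056, 0.01, 0.118], [0.061, 0.011, 0.116], [0.066, 0.012, 0.112], [0.072, 0.012, 0.109], [0.077, 0.013, 0.105], [0.082, 0.014, 0.102], [0.086, 0.015, 0.097], [0.091, 0.016, 0.093]]
```

Emit:
{"name": "send_rows", "arguments": {
  "series": [
    [10,[0.05,0.013,0.092],[0,0,0]],
    [10,[0.053,0.013,0.092],[0,0,0]],
    [10,[0.055,0.012,0.09],[0,0,0]],
    [10,[0.058,0.012,0.088],[0,0,0]],
    [10,[0.061,0.012,0.086],[0,0,0]],
    [10,[0.064,0.012,0.084],[0,0,0]],
    [10,[0,0,0],[0,0,0]]
  ]
}}

```text
clock: 24.92
eef_pos: [505.2, -20.8, 131.3]
tool_rot: [-3.14, 0.003, -2.962]
force: [0.8, -0.5, -5.2]
width: 20.7
gripper_force: 59.5
```

```bash
python3 lift.py 0.66 6 1 3
```

```text
24.925 [505.15178746 -20.81706396 131.30467166] [-3.14025213  0.00340469 -2.96159977] [ 0.769369   -0.46373048 -5.22697714] [-0.13262063  0.05457084  0.48704617] 20.74873790997462 59.47203576564789
r 169.42800610152975 theta 0.6557149360461936
theta 0.4007792762370476
ball in pad frame (x,y,z) [-2.7  0.  -0.9] 5680
pads pct [[-13.1, -17.3, -16.1], [-10.5, 9.0, 15.5], [10.0, 17.2, 34.1]]
ball r 171.02695339041847 ball theta 0.3867356859276438
[[0.063, 0.011, 0.096], [0.067, 0.012, 0.093], [0.072, 0.012, 0.089], [0.076, 0.013, 0.085], [0.08, 0.014, 0.08], [0.084, 0.015, 0.076]]
```

Emit:
{"name": "send_rows", "arguments": {
  "series": [
    [10,[0.055,0.011,0.096],[0,0,0]],
    [10,[0.058,0.012,0.092],[0,0,0]],
    [10,[0.062,0.012,0.088],[0,0,0]],
    [10,[0.067,0.012,0.083],[0,0,0]],
    [10,[0.07,0.013,0.079],[0,0,0]],
    [10,[0,0,0],[0,0,0]]
  ]
}}

```text
clock: 25.72
eef_pos: [522.3, -17.8, 157.2]
tool_rot: [-3.141, 0.0, -2.965]
force: [2.4, -2.8, -6.4]
width: 20.6
gripper_force: 59.1
```

```bash
python3 lift.py 0.8 6 -1 0
```

```text
25.725 [522.27163066 -17.75271684 157.20824717] [-3.14072501e+00  4.16844845e-04 -2.96451349e+00] [ 2.40583689 -2.78542535 -6.43496803] [-0.56895431 -0.26313518  0.11770762] 20.629079333684498 59.12885069847107
r 174.24476026943682 theta 0.8353524797662981
theta 0.580416819957152
ball in pad frame (x,y,z) [-0.3  0.  -3.6] 5601
pads pct [[-12.9, -17.3, -16.3], [-10.4, -9.0, 15.5], [9.2, 17.2, 34.1]]
ball r 171.8498627182621 ball theta 0.5650791827997916
[[0.081, 0.014, 0.067], [0.083, 0.014, 0.064], [0.086, 0.015, 0.06], [0.089, 0.015, 0.057], [0.091, 0.016, 0.053], [0.093, 0.016, 0.05]]
```

Emit:
{"name": "send_rows", "arguments": {
  "series": [
    [10,[0.08,0.013,0.065],[0,0,0]],
    [10,[0.082,0.013,0.062],[0,0,0]],
    [10,[0.084,0.013,0.059],[0,0,0]],
    [10,[0.086,0.014,0.057],[0,0,0]],
    [10,[0.088,0.014,0.053],[0,0,0]],
    [10,[0.09,0.015,0.05],[0,0,0]],
    [10,[0,0,0],[0,0,0]]
  ]
}}

```text
clock: 26.65
eef_pos: [551.4, -12.7, 178.4]
tool_rot: [-3.141, -0.003, -2.964]
force: [-3.5, -4.1, 0.8]
width: 20.8
gripper_force: 59.5
```

```bash
python3 lift.py 0.95 6 -1 0
```

```text
26.65 [551.38401686 -12.73269642 178.42047855] [-3.14118344e+00 -2.64335277e-03 -2.96368285e+00] [-3.47378569 -4.05193772  0.80872288] [-0.89634834  0.81130481  0.36102916] 20.838174635936035 59.544222950935364
r 173.95331535091717 theta 1.044587669223732
theta 0.7896520094145858
ball in pad frame (x,y,z) [-2.5  0.1 -3.8] 5576
pads pct [[-12.9, -17.3, -16.1], [-10.3, 9.2, 15.5], [9.2, 17.3, 34.1]]
ball r 172.0045301331886 ball theta 0.7661380239279953
[[0.067, 0.012, 0.037], [0.068, 0.012, 0.034], [0.07, 0.012, 0.032], [0.071, 0.012, 0.03], [0.072, 0.012, 0.027], [0.073, 0.013, 0.025]]
```

```bash
python3 lift.py 1.047 10 -3 -2|tail -2
```

```text
[[0.067, 0.012, 0.04], [0.068, 0.012, 0.038], [0.069, 0.012, 0.036], [0.07, 0.012, 0.034], [0.071, 0.012, 0.032], [0.072, 0.012, 0.03], [0.073, 0.013, 0.028], [0.073, 0.013, 0.025]]
[[0.074, 0.013, 0.023], [0.075, 0.013, 0.021]]
```

Emit:
{"name": "send_rows", "arguments": {
  "series": [
    [10,[0.067,0.011,0.04],[0,0,0]],
    [10,[0.068,0.011,0.038],[0,0,0]],
    [10,[0.069,0.011,0.036],[0,0,0]],
    [10,[0.07,0.011,0.034],[0,0,0]],
    [10,[0.071,0.011,0.032],[0,0,0]],
    [10,[0.072,0.011,0.03],[0,0,0]],
    [10,[0,0,0],[0,0,0]]
  ]
}}

```text
clock: 27.62
eef_pos: [578.8, -7.9, 189.5]
tool_rot: [3.141, 0.001, -2.965]
force: [4.5, -3.8, -14.9]
width: 20.7
gripper_force: 59.6
```

```bash
python3 lift.py 1.047 5 -4 -3
```

```text
27.625 [578.83440538  -7.92399471 189.51906228] [ 3.14143391e+00  1.49867610e-03 -2.96502035e+00] [  4.53102746  -3.83485619 -14.86458684] [-0.75409852 -0.94356916 -0.52808169] 20.714873945582497 59.616966247558594
r 172.13274701380507 theta 1.2177972668221217
theta 0.9628616070129759
ball in pad frame (x,y,z) [-7.6 -0.1 -3.4] 5484
pads pct [[-13.4, -17.3, -15.5], [-10.5, 9.3, 15.5], [9.1, 17.3, 34.1]]
ball r 171.7598212395575 ball theta 0.9147507296355295
[[0.054, 0.009, 0.03], [0.054, 0.009, 0.029], [0.055, 0.01, 0.027], [0.056, 0.01, 0.025], [0.056, 0.01, 0.023]]
```

The ball creeps in the pads while it spins between them. For the last 0.13 rad I'll tilt the tool along with the front, so the ball doesn't have to turn. I'll check after two rows.

```bash
sed -i 's/^g=e+\[0,0,42\]/from scipy.spatial.transform import Rotation as Ro\nRt=Ro.from_euler("xyz",s["tool_rot"]).as_matrix(); g=e-42*Rt[:,2]/; s/g=e+\[0,0,42\];/g=e-42*Rt[:,2];/' plan.py; sed -i 's/;g=e+\[0,0,42\]//' ball.py; sed -n 1,8p plan.py|cut -c1-90
```

```text
import numpy as np
from cell import sensors
s=sensors.read_state(); e=s["eef_pos"]; print(s["clock"],e,s["tool_rot"],s["force"],s["tor
from scipy.spatial.transform import Rotation as Ro
Rt=Ro.from_euler("xyz",s["tool_rot"]).as_matrix(); g=e-42*Rt[:,2]; H=np.array([637.7,1,70]
r=np.array([X@(g-H)[:2], g[2]-70]); print("r",np.hypot(*r),"theta",np.pi-np.arctan2(r[1],r
# angle above -x minus offset
th=np.arctan2(r[1],-r[0])-np.arctan2(43,165); print("theta",th)
```

Emit:
{"name": "send_rows", "arguments": {
  "series": [
    [10,[0.036,0.006,0.015],[-0.05,0.295,0]],
    [10,[0.036,0.006,0.017],[-0.05,0.295,0]],
    [10,[0,0,0],[0,0,0]]
  ]
}}

```text
clock: 28.05
eef_pos: [583.0, -7.2, 191.7]
tool_rot: [3.141, -0.051, -2.965]
force: [3.8, -3.2, -12.6]
width: 21.0
gripper_force: 61.5
```

```bash
python3 ball.py
```

```text
28.05 [582.98358327  -7.20952469 191.7013439 ] [ 3.14094462 -0.05094178 -2.96477951] [  3.84351329  -3.21683465 -12.5728423 ] [-0.65302066 -0.90706185 -0.47635342] 21.00830111153677 61.49240970611572
r 172.065159246526 theta 1.2566964898878923
theta 1.0017608300787462
ball in pad frame (x,y,z) [-7.7 -0.  -2.9] 5441
pads pct [[-12.6, -17.3, -14.8], [-10.0, 9.2, 15.5], [9.7, 17.3, 34.1]]
ball r 171.82928354926617 ball theta 0.954026578886926
```

No slip now. The front is at 0.954, with 0.093 to go.

Emit:
{"name": "send_rows", "arguments": {
  "series": [
    [10,[0.045,0.008,0.022],[-0.046,0.265,0]],
    [10,[0.045,0.008,0.021],[-0.046,0.265,0]],
    [10,[0.045,0.008,0.019],[-0.046,0.265,0]],
    [10,[0.045,0.008,0.018],[-0.046,0.265,0]],
    [10,[0,0,0],[0,0,0]]
  ]
}}

```text
clock: 28.72
eef_pos: [593.1, -5.5, 196.1]
tool_rot: [3.141, -0.145, -2.964]
force: [2.9, -2.7, -16.2]
width: 20.7
gripper_force: 61.9
```

```bash
python3 ball.py
python3 - <<'E'
from h import *
from plan import H,X
from cell import get_image
d=get_image("side");W=cloud(d);I=d["img"].astype(int)
cv2.imwrite("pics/w6.png",np.hstack([get_image("wrist")["img"][:,120:440],cv2.resize(d["img"][110:250,230:390],(480,420),interpolation=cv2.INTER_CUBIC)])[:,:,::-1])
Y=np.array([-X[1],X[0]]);P=W.reshape(-1,3);C=I.reshape(-1,3)
lx=(P[:,:2]-H[:2])@X;ly=(P[:,:2]-H[:2])@Y;lz=P[:,2]-70
m=(abs(ly)<135)&(lz>15)&(lz<185)&(lx>-130)&(lx<30)&(C[:,0]-C[:,2]>50)
L=np.c_[lx,lz][m];L=L[np.isfinite(L).all(1)]
best=max(((abs((L-L[i])@np.array([np.sin(t),np.cos(t)]))<2).sum(),t) for i in range(0,len(L),3) for t in np.arange(.8,1.3,.01));print("front plane theta",best,len(L))
E
```

```text
28.725 [593.06483909  -5.47541385 196.08907466] [ 3.14059626 -0.14541357 -2.96402515] [  2.86186432  -2.68700922 -16.20973706] [-0.61677935 -1.35470264 -0.39096776] 20.74892210722976 61.85293257236481
r 172.11977635809959 theta 1.342293145033211
theta 1.0873574852240648
ball in pad frame (x,y,z) [-7.7 -0.  -2.2] 5338
pads pct [[-13.0, -17.2, -13.5], [-7.7, 9.4, 15.3], [11.5, 17.3, 34.2]]
ball r 171.8982262209597 ball theta 1.0405104731079287
28.775 [592.87520091  -5.46996517 196.04093282] [ 3.14051198 -0.14526197 -2.96403309] [  3.98477535  -3.10756984 -17.76740634] [-0.65281369 -1.50567985 -0.39534319] 20.606614389566943 61.75264835357666
r 172.1174178325654 theta 1.3411436787698081
theta 1.0862080189606622
front plane theta (np.int64(149), np.float64(1.0300000000000002)) 540
```

View pics/w6.png

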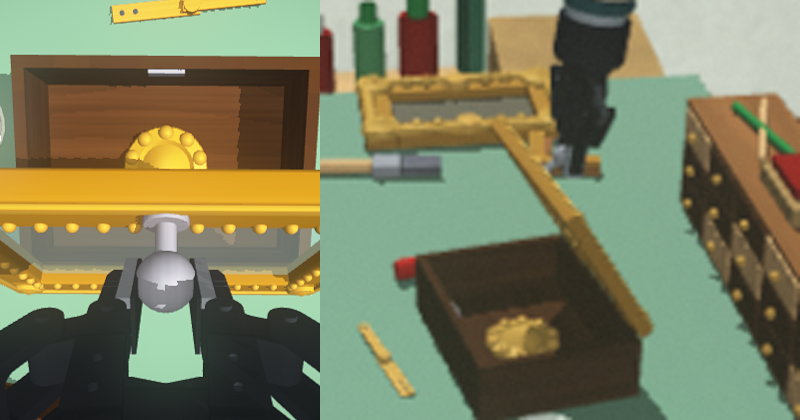

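The picture shows the ball at (165,280), held between the pads clear of the glass, with the front at about 1.04 rad. A last nudge, then a hold to check it's steady.

Emit:
{"name": "send_rows", "arguments": {
  "series": [
    [10,[0.02,0.003,0],[0,0.03,0]],
    [10,[0,0,0],[0,0,0]],
    [10,[0,0,0],[0,0,0]],
    [10,[0,0,0],[0,0,0]]
  ]
}}

```text
clock: 29.38
eef_pos: [593.7, -5.3, 196.4]
tool_rot: [3.14, -0.149, -2.964]
force: [3.7, -3.7, -20.3]
width: 20.7
gripper_force: 61.5
```

```bash
python3 ball.py
```

```text
29.375 [593.66655783  -5.31742445 196.36387333] [ 3.13993586 -0.14895923 -2.96379584] [  3.70768403  -3.71053529 -20.33115983] [-0.60477004 -1.49452491 -0.48333446] 20.706854227966854 61.540008187294006
r 172.19423281497808 theta 1.3469651302980206
theta 1.0920294704888747
ball in pad frame (x,y,z) [-7.8 -0.  -2.2] 5329
pads pct [[-13.1, -17.2, -13.5], [-7.6, 9.3, 15.3], [11.5, 17.3, 34.1]]
ball r 171.92662736096798 ball theta 1.0449785366886741
```

Emit:
{"name": "send_rows", "arguments": {
  "series": [
    [10,[0,0,0],[0,0,0]],
    [10,[0,0,0],[0,0,0]],
    [10,[0,0,0],[0,0,0]],
    [10,[0,0,0],[0,0,0]],
    [10,[0,0,0],[0,0,0]],
    [10,[0,0,0],[0,0,0]],
    [10,[0,0,0],[0,0,0]],
    [10,[0,0,0],[0,0,0]]
  ]
}}

```text
clock: 30.42
eef_pos: [593.7, -5.4, 196.4]
tool_rot: [3.14, -0.149, -2.964]
force: [3.8, -3.4, -20.5]
width: 20.8
gripper_force: 61.5
```

```bash
python3 ball.py
```

```text
30.425 [593.66354608  -5.3547176  196.35441358] [ 3.13998588 -0.14897275 -2.96381904] [  3.84550296  -3.37126597 -20.47510704] [-0.60928029 -1.52633226 -0.4226232 ] 20.81140128210708 61.53727412223816
r 172.18688258222045 theta 1.3469030293322324
theta 1.0919673695230863
ball in pad frame (x,y,z) [-7.8 -0.  -2.2] 5332
pads pct [[-13.1, -17.2, -13.2], [-7.6, 9.3, 15.4], [11.5, 17.3, 34.1]]
ball r 171.92195936919794 ball theta 1.0450608742875591
```

Steady at 1.045 rad, gripped, with no drift over a second. Handing in.

```bash
python3 -c "
from cell import ctrl
print(ctrl.finish_job())"
```

```text
the job is handed in; nothing more can be done
None
```

I lowered the front fully shut without a drop, then raised it and handed in with the gripper holding the knob at about 60° (1.045 rad measured, no drift over the last second); the first lift slipped in the grip at about 40°, so I lowered it gently shut again, re-gripped and re-raised it.

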